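# Pack the last two resin wall pegs into the round tin

## Task

Fill the two empty places in the round tin with the two loose resin wall pegs that match the ones already packed in it, one in each place, either way round. Leave each standing upright with its flange flat on the tin's floor, and do not shove the tin away from where it stands. The peg with the broader flange does not belong in the tin.

Things in the scene. Friction and masses are not known exactly. Their poses are not given: they have to be found in the camera images.
- peg_a: Loose off-white resin wall peg standing upright on the shelf board (height 0): round flange 54 mm across, 13 mm thick, edges bevelled (underside 38 mm across), and a straight round stem 22 mm across up to 62 mm above the underside. About 60 g. Origin: centre of the underside; z up the stem; its yaw means nothing. Not the bystander of the same resin and height with a 76 mm flange.
- peg_b: The second loose peg, exactly like peg_a: flange 54 mm across and 13 mm thick, stem 22 mm across, 62 mm high in all, about 60 g, standing upright on the board. Origin: centre of the underside; z up the stem.
- gap_a (a point): Middle of one of the two empty places, on the tin's floor (3 mm above the board), 59 mm to +x of the tin's centre; axes are the tin's, z up. The open steel tin, 192 mm across outside, 187 inside, rim 30 mm above the board, 0.6 kg, stands loose. Seven places, one central and six round it, 59 mm middle to middle; five hold loose pegs just like the two, stems up.
- gap_b (a point): Middle of the other empty place, on the tin's floor, opposite gap_a: 59 mm to -x of the tin's centre, same axes. Packed flanges leave about 5 mm all round a new one. Fingers straddling a stem along the tin's y (square to the line gap_b to gap_a) clear the neighbours' stems even wide open; in other directions keep them within 15 mm of the stem.

How it is judged:
By the outcome, as a careful person would: the job done as asked, in the order asked, and still so for the second after the job is handed in, with the robot touching nothing.
It also fails if it takes over 64 s, if anything falls off the work surface, if the arm or the gripper's body presses on something with over 40 N, if the wrist force passes 120 N, or if a joint passes its speed limit or range.

## Robot

A 7-joint arm with a two-finger parallel gripper is mounted at the origin on the work surface. World frame = base frame: x ahead of the robot, y to its left, z up, the work surface at z = 0. Lengths are in mm, angles in rad, forces in N, time in s.
With the tool pointing down it reaches from about 350 to 900 mm from the base axis. Payload 19.9 kg.
Tool frame: the origin (TCP) lies at the very end of the fingers, on their centre line; the grasp point (between the pads) lies 19 mm behind it (grasp_offset is the distance from the TCP to the grasp point, in mm); z points along the fingers, y is the line along which they close (so a half turn about z gives the same grasp; the last joint's range is limited). The gripper opens to 85 mm and grips with 20 to 120 N. Pads are 22 mm wide; open, the fingers measure 114 mm over their backs; the gripper's body (76 mm by 85 mm) begins 54 mm behind the grasp point. The pads swing forward as they close: fully open they stand 13 mm farther back than shut.
Start: joints at [-1.304, 0.417, -0.01, 1.614, 0.005, 1.111, -0.053], TCP at [189.937, 595.42, 231.26] pointing down, gripper open.
Joint ranges: [-2.81, 2.81], [-0.39, 2.02], [-1.27, 1.25], [0.06, 2.57], [-1.19, 4.33], [0.19, 2], [-2.82, 2.82]. Speed limits (rad/s): [1.89, 1.89, 2.39, 2.39, 3.01, 3.01, 3.01].

## Interface

Orientations are given as a rotation vector (axis times angle).
In Python, from rig import sense, get_image, job_done, grasp_offset gives the robot as it stands.
- The arm moves only by the shell command python3 -m handwheel 'ROWS'. ROWS is JSON, one flat list of numbers, 5 for each row, row after row: the shift along the tool's x, y, z in cm, then the turn about the tool's z in degrees, then the opening, from -1 (shut) to 1 (fully open). A call has 1 to 12 rows; each row shifts and turns the commanded pose from where the row before left it, along the tool's axes as they then stand; what a row does not reach is not made up. A row lasts 1/10 s, in which the tool goes at most 50 mm and 8.59 degrees, less where a joint would pass 70% of its speed; a pose out of reach is approached as far as the arm can. A call with a gripper value outside its range is refused whole. The fingers move at their own pace and stop on an object; the grip force is fixed at half the most. Time passes only in rows, so rows that do not move let the fingers close. It gives the time, the measured TCP pose, the force, the opening and the grip force at its end, in the units of the state.
- sense(): the state, without advancing time (a new reading comes with each control period).
- get_image(name): name is "scene" or "top"; returns a dict with "image" (420x560x3 uint8, blue, green, red), "vertical_fov" (degrees; the focal length in pixels is half the picture's height over the tangent of half this angle, whatever the lens; pixels are square), "cx", "cy" (the principal point, pixels), "k1" (the pictures are not rectified: a ray, as slopes to the right and down, at radius r is drawn at 1 + k1 r^2 times it, then the intrinsics apply), "view" (4x4, takes a point from world to camera coordinates). Camera axes: x right, y down, z forward; pixel columns grow to the right and rows downward; lengths in mm; the calibration is good to about 2 mm. A picture is of the moment at which its call begins. There is no depth.
- job_done(): hands the job in; it is judged then, once.
The state is a dict: "t": time; "q": joint angles; "qvel": joint speeds; "effort": joint torques, N m; "tool_pos": TCP position; "tcp_rot": TCP orientation; "ft_force": force on the tool from outside, world axes, zero at the start; "ft_torque": the same for the moment, N m; "grip_width": finger opening in mm; "grip_force": force on a finger pad.
Only numpy, scipy, OpenCV 4.12 (cv2) and the standard library are available. Lean on these libraries where they do the work, as an engineer would, in place of code of your own. Each camera call takes 0.05 s, during which the arm holds its last target. There are 200 camera calls.

## Working session

There is one attempt and no reset: what is moved stays moved. The work goes in short steps, Python scripts to look and compute and a shell command to move; the robot and the scene stay as the last step left them, time stands still between calls to the robot, and variables do not carry over. Pictures are saved under pics/ and viewed, at most 10 in all, crops included, and the job is handed in when it is done.

```bash
ls; mkdir -p pics
cat > h.py <<'E'
import numpy as np, cv2
from rig import sense, get_image
def K(c):
    f=210/np.tan(np.radians(c["vertical_fov"])/2)
    return np.array([[f,0,c["cx"]],[0,f,c["cy"]],[0,0,1.]]), np.array([c["k1"],0,0,0.])
def proj(c,P):
    k,d=K(c);V=np.array(c["view"]);r=cv2.Rodrigues(V[:3,:3])[0]
    return cv2.projectPoints(np.array(P,float).reshape(-1,1,3),r,V[:3,3],k,d)[0].reshape(-1,2)
def back(c,uv,z):
    k,d=K(c);V=np.array(c["view"]);R=V[:3,:3];o=-R.T@V[:3,3]
    n=cv2.undistortPoints(np.array(uv,float).reshape(-1,1,2),k,d).reshape(-1,2)
    D=np.c_[n,np.ones(len(n))]@R
    return o+D*((z-o[2])/D[:,2])[:,None]
E
python3 - <<'E'
from h import *
s=sense();print(s)
for n in("scene","top"):
    c=get_image(n);cv2.imwrite(f"pics/{n}0.png",c["image"]);print(n,{k:v for k,v in c.items() if k!="image"})
E
```

```text
pics
{'t': 0.0, 'q': array([-1.3035127 ,  0.41797741, -0.0103277 ,  1.61420362,  0.00468709,
        1.11067612, -0.05298265]), 'qvel': array([ 0.00020172, -0.00026307, -0.00241571,  0.00043319, -0.00035129,
       -0.0018708 ,  0.00093537]), 'effort': array([ 1.05704552e-05, -8.64449787e+01,  6.78860564e-01, -4.34910142e+01,
        1.91511767e-02,  7.36989576e-03, -2.16721600e-05]), 'tool_pos': array([189.82212701, 595.10171617, 230.64562378]), 'tcp_rot': array([-4.83026840e-01, -3.10411467e+00,  1.93902939e-03]), 'ft_force': array([ 0.55579998,  0.23106532, -0.15083817]), 'ft_torque': array([-0.00879064, -0.06171881, -0.02999945]), 'grip_force': 0.0, 'grip_width': 85.43332628089048}
scene {'vertical_fov': 52.99638225194309, 'cx': 282.2186518692207, 'cy': 206.54521396080966, 'k1': 0.00038690707306157987, 'view': array([[-4.79902659e-01,  8.77277740e-01,  8.78663134e-03,
         3.25135721e+02],
       [ 6.97544202e-01,  3.87617908e-01, -6.02647860e-01,
        -3.18676038e+02],
       [-5.32095408e-01, -2.83083247e-01, -7.97958866e-01,
         1.17367042e+03],
       [ 0.00000000e+00,  0.00000000e+00,  0.00000000e+00,
         1.00000000e+00]])}
top {'vertical_fov': 50.7008519779463, 'cx': 277.23783384769234, 'cy': 198.50973250068495, 'k1': -0.012978291324746285, 'view': array([[ 1.63774144e-01, -9.86497739e-01,  4.91358223e-04,
        -1.54789145e+02],
       [-9.62927353e-01, -1.59969279e-01, -2.17211286e-01,
         5.23598866e+02],
       [ 2.14357044e-01,  3.51004502e-02, -9.76124488e-01,
         7.97618045e+02],
       [ 0.00000000e+00,  0.00000000e+00,  0.00000000e+00,
         1.00000000e+00]])}
```

View pics/top0.png

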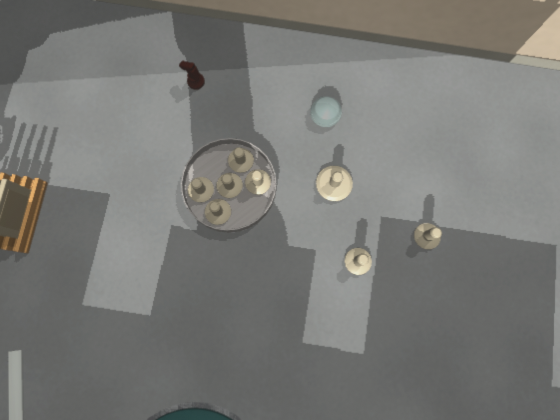

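View pics/scene0.png

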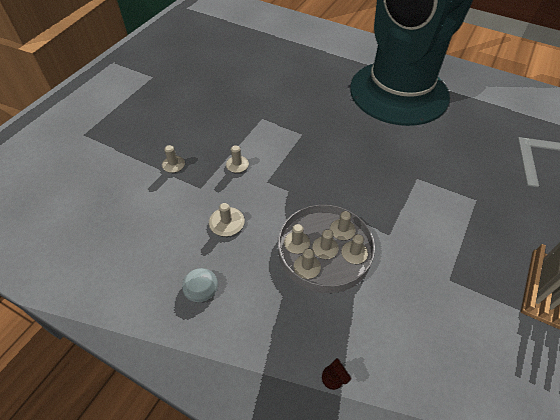

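The top view shows the tin at about (229,185) with its gaps at upper-left and lower-right. The matching loose pegs are at (358,262) and (428,236), and the broad-flanged one is at (335,183). I'll take close crops next.

Run:
```python
from h import *
im=cv2.imread("pics/top0.png")
a=cv2.resize(im[135:235,178:282],None,fx=5,fy=5,interpolation=2)
b=cv2.resize(im[240:280,338:378],None,fx=6,fy=6,interpolation=2)
d=cv2.resize(im[216:256,408:448],None,fx=6,fy=6,interpolation=2)
o=np.zeros((500,770,3),np.uint8);o[:,:520]=a;o[:240,525:765]=b;o[250:490,525:765]=d
cv2.imwrite("pics/crop1.png",cv2.convertScaleAbs(o,alpha=1.2,beta=20))
```

```text
(no output)
```

View pics/crop1.png

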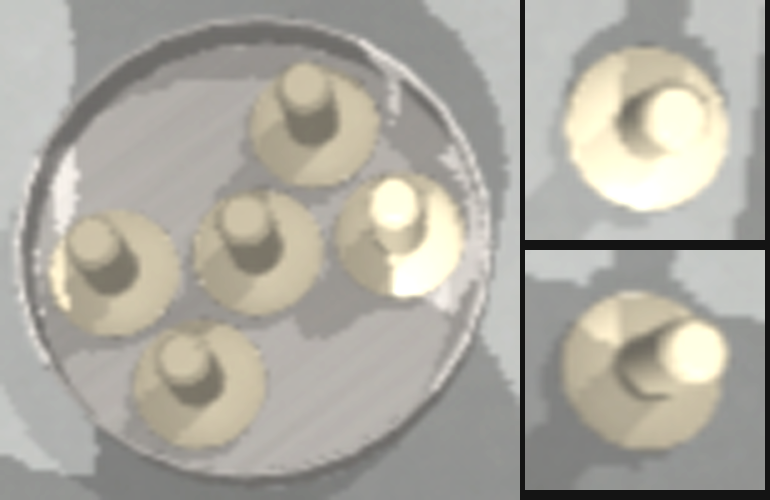

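```bash
cat > m.py <<'E'
from h import *
c=get_image("top")
f=np.array([(314,124),(400,236),(258,253),(114,272),(199,385)])/5+[178,135]
t=np.array([(306,87),(394,202),(245,219),(94,242),(184,360)])/5+[178,135]
lf=np.array([(121,128),(116,121)])/6+[[338,240],[408,216]]
lt=np.array([(149,118),(169,102)])/6+[[338,240],[408,216]]
F=back(c,f-.4,14)[:,:2];T=back(c,t-.4,65)[:,:2]
print(F.round(1).tolist());print(T.round(1).tolist())
print(back(c,lf-.4,10).round(1),back(c,lt-.4,62).round(1))
M=(F+T)/2
# fit hex
from scipy.optimize import least_squares
H=lambda p,k:p[:2]+59*np.array([np.cos(p[2]+k),np.sin(p[2]+k)])
# order around: find by angle about the central peg M[2]
C=M[2];ang=np.degrees(np.arctan2(*(M-C).T[::-1]));print(ang.round(1))
rel=M-C
a=np.radians(6*np.angle(np.mean([np.exp(6j*np.radians(ang[i])) for i in (0,1,3,4)]),deg=0)*0)
th=np.angle(np.mean([np.exp(6j*np.radians(ang[i])) for i in (0,1,3,4)]))/6
print("hex axis mod 60",np.degrees(th))
rim=np.array([(15,248),(495,238),(260,17),(262,480)])/5+[178,135]
R=back(c,rim-.4,30);print(R.round(1).tolist())
cen=lambda P:least_squares(lambda p:np.hypot(*(P[:,:2]-p[:2]).T)-95.5,[C[0],C[1]]).x
print("rim",cen(R),"hex",M.mean(0),"central",C)
E
python3 m.py
```

```text
[[620.8, 23.5], [579.4, -19.9], [562.9, 36.1], [545.4, 92.6], [505.0, 49.3]]
[[620.0, 22.4], [579.6, -19.8], [563.5, 35.8], [544.9, 91.6], [505.1, 48.3]]
[[ 453.6 -243.1   10. ]
 [ 526.  -373.9   10. ]] [[ 452.5 -242.7   62. ]
 [ 524.9 -373.5   62. ]]
[-12.8 -73.7   0.  107.8 167.5]
hex axis mod 60 -12.786116498466752
[[545.2, 130.4, 30.0], [580.9, -59.2, 30.0], [657.6, 51.6, 30.0], [469.1, 14.9, 30.0]]
rim [562.93324415  35.58173983] hex [562.65620224  35.98336518] central [563.17393782  35.96271287]
```

```bash
cat > go.py <<'E'
import sys
from h import *
from scipy.spatial.transform import Rotation as R
s=sense();t=np.array(list(map(float,sys.argv[1:4])));r=R.from_rotvec(s["tcp_rot"]);M=r.as_matrix()
ya=np.degrees(np.arctan2(M[1,1],M[0,1]))
print("t",round(s["t"],2),"pos",s["tool_pos"].round(1),"shift cm",(M.T@(t-s["tool_pos"])/10).round(2),"y-angle",ya.round(2),"tilt",np.degrees(np.arccos(-M[2,2])).round(2),
"turn",round((ya+42.8+90)%180-90,2),"w",s["grip_width"].round(1),"gf",round(float(s["grip_force"]),1),"F",s["ft_force"].round(1),"q7",s["q"][6].round(2))
E
python3 -m handwheel '[-3.3,-2,0,0,1,-3.3,-2,0,0,1,-3.3,-2,0,0,1,-3.3,-2,0,0,1,-3.3,-2,0,0,1,-3.3,-2,0,0,1,-3.3,-2,0,0,1,-3.3,-2,0,0,1,-3.3,-2,0,0,1,-3.3,-2,0,0,1,-3.3,-2,0,0,1,-3.3,-2,0,0,1]'; python3 go.py 500 0 230
```

```text
t: 1.35
tool_pos: [495.1, 245.1, 231.3]
tcp_rot: [-0.483, -3.104, 0.0]
ft_force: [0.3, 1.3, 0.4]
grip_width: 85.4
grip_force: 0.0Traceback (most recent call last):
  File "go.py", line 7, in <module>
    "turn",round((ya+42.8+90)%180-90,2),"w",s["grip_width"].round(1),"gf",round(float(s["grip_force"]),1),"F",s["ft_force"].round(1),"q7",s["q"][6].round(2))
                                            ^^^^^^^^^^^^^^^^^^^^^
AttributeError: 'float' object has no attribute 'round'
```

```bash
sed -i 's/s\["grip_width"\].round(1)/round(float(s["grip_width"]),1)/' go.py
python3 -m handwheel '[0,0,0,8.5,1,0,0,0,8.5,1,0,0,0,8.5,1,0,0,0,8.5,1,0,0,0,8.5,1,0,0,0,8.5,1,0,0,0,8.5,1,0,0,0,8.5,1,0,0,0,8.5,1,0,0,0,8.5,1,0,0,0,8.5,1,0,0,0,8.5,1]' >/dev/null; python3 -m handwheel '[0,0,0,6.5,1,0,0,0,6.6,1,0,0,0,0,1]' >/dev/null; python3 go.py 453 -243 150
```

```text
t 2.85 pos [494.1 246.5 231.1] shift cm [-38.65  30.31   8.13] y-angle -42.91 tilt 0.03 turn -0.11 w 84.9 gf 0.0 F [ 0.2  0.7 -0.3] q7 -1.1
```

```bash
python3 -m handwheel '[-3.2,2.5,0.6,0,1,-3.2,2.5,0.6,0,1,-3.2,2.5,0.6,0,1,-3.2,2.5,0.6,0,1,-3.2,2.5,0.6,0,1,-3.2,2.5,0.6,0,1,-3.2,2.5,0.6,0,1,-3.2,2.5,0.6,0,1,-3.2,2.5,0.6,0,1,-3.2,2.5,0.6,0,1,-3.2,2.5,0.6,0,1,-3.2,2.5,0.6,0,1]' >/dev/null; python3 -m handwheel '[0,0,0,0,1,0,0,0,0,1]' >/dev/null; python3 go.py 453 -243 90
```

```text
t 4.25 pos [ 453. -240.  159.] shift cm [-0.22  0.21  6.9 ] y-angle -42.74 tilt 0.04 turn 0.06 w 85.6 gf 0.0 F [-0.3  0.8  0.1] q7 -0.02
```

```bash
python3 -m handwheel '[-0.2,0.2,2.5,0,1,0,0,3,0,1,0,0,3,0,1,0,0,2.5,0,1,0,0,1.5,0,1,0,0,1,0,1,0,0,0,0,0,0,0,0,0,-1,0,0,0,0,-1,0,0,0,0,-1,0,0,0,0,-1,0,0,0,0,-1]'; python3 go.py 453 -243 24
```

```text
t: 5.45
tool_pos: [454.1, -242.1, 25.1]
tcp_rot: [2.878, 1.258, 0.002]
ft_force: [-2.3, 2.2, 11.3]
grip_width: 20.5
grip_force: 58.3
t 5.45 pos [ 454.1 -242.1   25.1] shift cm [-0.14 -0.02  0.11] y-angle -42.79 tilt 0.06 turn 0.01 w 20.5 gf 58.3 F [-2.3  2.2 11.3] q7 0.15
```

```bash
python3 -m handwheel '[0,0,0,0,-1,0,0,0,0,-1,0,0,0,0,-1,0,0,0,0,-1]'; python3 go.py 453 -243 24
```

```text
t: 5.85
tool_pos: [454.1, -242.1, 25.1]
tcp_rot: [2.878, 1.258, 0.002]
ft_force: [-2.3, 2.3, 13.0]
grip_width: 20.7
grip_force: 58.3
t 5.85 pos [ 454.1 -242.1   25.1] shift cm [-0.14 -0.02  0.11] y-angle -42.79 tilt 0.06 turn 0.01 w 20.7 gf 58.3 F [-2.3  2.3 13. ] q7 0.15
```

```bash
python3 -m handwheel '[0,0,-1,0,-1,0,0,-3,0,-1,0,0,-3,0,-1,0,0,-3,0,-1,0,0,-1,0,-1,0,0,0,0,-1]'; python3 go.py 604.2 80.1 136
```

```text
t: 6.45
tool_pos: [454.4, -242.1, 135.8]
tcp_rot: [2.877, 1.258, 0.004]
ft_force: [-0.1, 0.5, -0.9]
grip_width: 20.6
grip_force: 58.8
t 6.45 pos [ 454.4 -242.1  135.8] shift cm [ 3.382e+01 -1.088e+01  1.000e-02] y-angle -42.77 tilt 0.16 turn 0.03 w 20.6 gf 58.8 F [-0.1  0.5 -0.9] q7 0.02
```

```bash
python3 -m handwheel '[1.7,-0.5,0,0,-1,3.4,-1.1,0,0,-1,3.4,-1.1,0,0,-1,3.4,-1.1,0,0,-1,3.4,-1.1,0,0,-1,3.4,-1.1,0,0,-1,3.4,-1.1,0,0,-1,3.4,-1.1,0,0,-1,3.4,-1.1,0,0,-1,3.4,-1.1,0,0,-1,1.5,-0.5,0,0,-1,0,0,0,0,-1]' >/dev/null;python3 -m handwheel '[0,0,0,0,-1,0,0,0,0,-1]'; python3 go.py 604.2 80.1 136
```

```text
t: 7.85
tool_pos: [602.8, 78.6, 134.0]
tcp_rot: [2.88, 1.255, -0.001]
ft_force: [0.2, -0.9, 0.4]
grip_width: 20.7
grip_force: 58.8
t 7.85 pos [602.8  78.6 134. ] shift cm [ 0.21 -0.   -0.2 ] y-angle -42.9 tilt 0.05 turn -0.1 w 20.7 gf 58.8 F [ 0.2 -0.9  0.4] q7 -0.6
```

```bash
python3 -m handwheel '[0.2,0,1.5,0,-1,0,0,2,0,-1,0,0,1.5,0,-1,0,0,0,0,-1]' >/dev/null; python3 go.py 604.2 80.1 28
python3 - <<'E'
from h import *
for n,(x0,x1,y0,y1) in {"scene":(262,392,150,300),"top":(168,292,120,245)}.items():
    c=get_image(n);cv2.imwrite(f"pics/{n}2.png",c["image"])
    z=np.linspace(0,2*np.pi,200)
    im=c["image"].copy()
    p=proj(c,np.c_[603.1+27*np.cos(z),79.3+27*np.sin(z),0*z+70])
    cr=cv2.resize(im[y0:y1,x0:x1],None,fx=3,fy=3,interpolation=2)
    cv2.polylines(cr,[((p-[x0,y0]+.5)*3).astype(np.int32)],True,(0,0,255),1)
    cv2.imwrite(f"pics/{n}2c.png",cr)
a,b=[cv2.imread(f"pics/{n}2c.png") for n in("scene","top")]
h=450;o=np.zeros((h,a.shape[1]+b.shape[1],3),np.uint8);o[:a.shape[0],:a.shape[1]]=a;o[:b.shape[0],a.shape[1]:]=b
cv2.imwrite("pics/c2.png",cv2.convertScaleAbs(o,alpha=1.2,beta=20));print(o.shape)
E
```

```text
t 8.25 pos [603.3  81.   81.9] shift cm [0.01 0.13 5.39] y-angle -42.83 tilt 0.2 turn -0.03 w 20.5 gf 58.8 F [-0.2  0.  -0.3] q7 -0.57
(450, 762, 3)
```

View pics/c2.png

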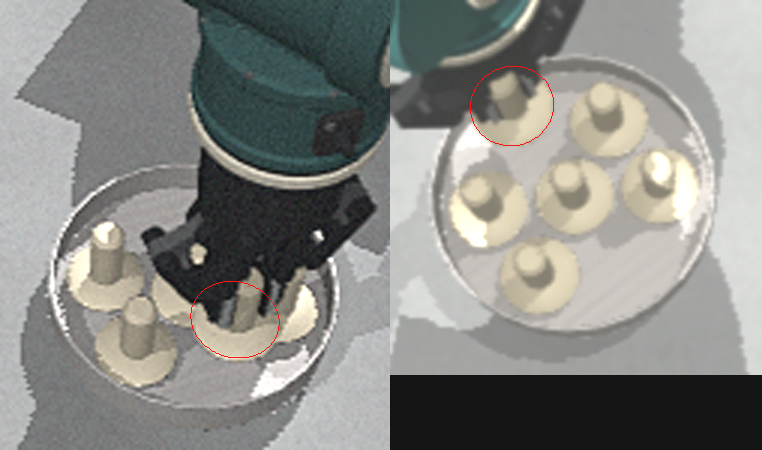

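The held peg's flange sits on the predicted circle in both views, at about (235,320) in the left crop and (512,105) in the right. It is lined up over the gap.

```bash
python3 -m handwheel '[0,0.1,1.5,0,-1,0,0,1.5,0,-1,0,0,1.2,0,-1,0,0,0.7,0,-1,0,0,0.2,0,-1,0,0,0,0,-1,0,0,0,0,-1]' >/dev/null; python3 go.py 604.2 80.1 28
```

```text
t 9.05 pos [605.7  80.8  33.7] shift cm [-0.15 -0.06  0.57] y-angle -42.79 tilt 0.04 turn 0.01 w 20.6 gf 58.8 F [ 0.2 -0.7 -0.7] q7 -0.53
```

```bash
python3 -m handwheel '[-0.2,0,0.2,0,-1,0,0,0.2,0,-1,0,0,0.1,0,-1,0,0,0.1,0,-1,0,0,0,0,-1]' >/dev/null; python3 go.py 604.2 80.1 28
```

```text
t 9.55 pos [604.1  79.4  28.1] shift cm [ 0.06 -0.04  0.01] y-angle -42.8 tilt 0.03 turn -0.0 w 20.2 gf 60.8 F [-7.9  0.2 17.9] q7 -0.52
```

```bash
python3 -m handwheel '[0,0,-0.1,0,-1,0,0,0,0,-0.1,0,0,0,0,-0.1,0,0,0,0,-0.1,0,0,-1,0,-0.1,0,0,-2,0,-0.1,0,0,-3,0,0,0,0,-3,0,1,0,0,-2,0,1,0,0,0,0,1]'; python3 go.py 525.5 -373.6 140
python3 - <<'E'
from h import *
for n in("scene","top"):
    c=get_image(n);cv2.imwrite(f"pics/{n}3.png",c["image"])
E
```

```text
t: 10.55
tool_pos: [605.4, 79.5, 141.7]
tcp_rot: [2.878, 1.257, 0.007]
ft_force: [0.6, -0.8, -1.0]
grip_width: 83.4
grip_force: 0.0
t 10.55 pos [605.4  79.5 141.7] shift cm [-38.67  24.92   0.08] y-angle -42.8 tilt 0.26 turn -0.0 w 83.4 gf 0.0 F [ 0.6 -0.8 -1. ] q7 -0.6
```

```bash
python3 -m handwheel '[-3.2,2.1,0,0,1,-3.2,2.1,0,0,1,-3.2,2.1,0,0,1,-3.2,2.1,0,0,1,-3.2,2.1,0,0,1,-3.2,2.1,0,0,1,-3.2,2.1,0,0,1,-3.2,2.1,0,0,1,-3.2,2.1,0,0,1,-3.2,2.1,0,0,1,-3.2,2.1,0,0,1,-3.2,2,0,0,1]' >/dev/null;python3 -m handwheel '[0,0,0,0,1,0,0,0,0,1]'>/dev/null; python3 go.py 525.5 -373.6 26
python3 - <<'E'
from h import *
c=get_image("top");cv2.imwrite("pics/top4.png",c["image"])
cr=cv2.resize(c["image"][130:240,170:290],None,fx=5,fy=5,interpolation=2)
for g,z in(((603.1,79.3),14),((522.9,-7.3),14)):
    th=np.linspace(0,6.283,150);p=proj(c,np.c_[g[0]+27*np.cos(th),g[1]+27*np.sin(th),0*th+z])
    cv2.polylines(cr,[((p-[170,130]+.5)*5).astype(np.int32)],True,(0,0,255),1)
th=np.linspace(0,6.283,150);p=proj(c,np.c_[563+96*np.cos(th),36+96*np.sin(th),0*th+30])
cv2.polylines(cr,[((p-[170,130]+.5)*5).astype(np.int32)],True,(0,255,0),1)
cv2.imwrite("pics/c4.png",cr)
E
```

```text
t 12.05 pos [ 526.4 -373.5  137.3] shift cm [-0.06 -0.04 11.13] y-angle -42.9 tilt 0.09 turn -0.1 w 85.4 gf 0.0 F [-0.1  1.2 -0.4] q7 0.16
```

View pics/c4.png

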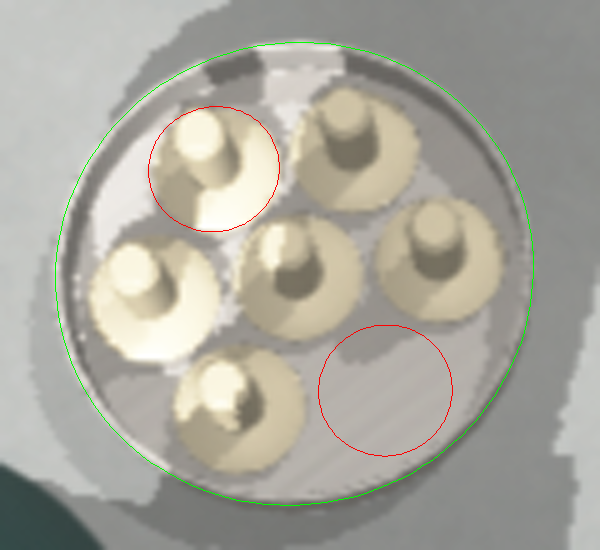

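The first peg stands flat at (215,168), on its target circle, and the tin still matches the green circle. The second gap is clear at (385,390). Next I'll grasp peg B.

```bash
python3 -m handwheel '[-0.1,0,2,0,1,0,0,3,0,1,0,0,3,0,1,0,0,2,0,1,0,0,1.1,0,1,0,0,0,0,0,0,0,0,0,-1,0,0,0,0,-1,0,0,0,0,-1,0,0,0,0,-1,0,0,0,0,-1,0,0,0,0,-1]'; python3 go.py 525.5 -373.6 26
```

```text
t: 13.3
tool_pos: [527.1, -373.8, 28.3]
tcp_rot: [2.878, 1.258, 0.001]
ft_force: [-0.8, 1.5, 7.5]
grip_width: 20.6
grip_force: 58.4
t 13.3 pos [ 527.1 -373.8   28.3] shift cm [-0.09 -0.13  0.23] y-angle -42.79 tilt 0.07 turn 0.01 w 20.6 gf 58.4 F [-0.8  1.5  7.5] q7 0.23
```

```bash
python3 -m handwheel '[0,0,-1,0,-1,0,0,-3,0,-1,0,0,-3,0,-1,0,0,-3,0,-1,0,0,-1,0,-1,0,0,0,0,-1]' >/dev/null; python3 go.py 524.1 -6.9 138
```

```text
t 13.9 pos [ 527.3 -374.   139.2] shift cm [ 26.72 -25.17   0.08] y-angle -42.79 tilt 0.16 turn 0.01 w 20.2 gf 58.8 F [ 0.3  0.2 -2.1] q7 0.17
```

```bash
python3 -m handwheel '[1.3,-1.3,0,0,-1,2.8,-2.6,0,0,-1,2.8,-2.6,0,0,-1,2.8,-2.6,0,0,-1,2.8,-2.6,0,0,-1,2.8,-2.6,0,0,-1,2.8,-2.6,0,0,-1,2.8,-2.6,0,0,-1,2.8,-2.6,0,0,-1,2,-2,0,0,-1,1,-1.1,0,0,-1,0,0,0,0,-1]' >/dev/null;python3 -m handwheel '[0,0,0,0,-1,0,0,0,0,-1]' >/dev/null; python3 go.py 524.1 -6.9 138
```

```text
t 15.3 pos [522.9  -7.6 137. ] shift cm [ 0.13  0.04 -0.1 ] y-angle -42.87 tilt 0.04 turn -0.07 w 20.2 gf 58.8 F [ 0.9 -0.4 -0.9] q7 -0.48
```

```bash
python3 -m handwheel '[0.1,0,1.5,0,-1,0,0,2,0,-1,0,0,1.7,0,-1,0,0,0,0,-1,0,0,0,0,-1]' >/dev/null; python3 go.py 524.1 -6.9 31.3
python3 - <<'E'
from h import *
L=[]
for n,(x0,x1,y0,y1) in {"scene":(262,392,150,300),"top":(168,292,120,245)}.items():
    c=get_image(n);z=np.linspace(0,2*np.pi,200);im=c["image"]
    p=proj(c,np.c_[522.9+27*np.cos(z),-7.3+27*np.sin(z),0*z+68])
    cr=cv2.resize(im[y0:y1,x0:x1],None,fx=3,fy=3,interpolation=2)
    cv2.polylines(cr,[((p-[x0,y0]+.5)*3).astype(np.int32)],True,(0,0,255),1)
    L.append(cv2.copyMakeBorder(cr,0,450-cr.shape[0],0,0,0))
cv2.imwrite("pics/c5.png",cv2.convertScaleAbs(np.hstack(L),alpha=1.2,beta=20))
E
```

```text
t 15.8 pos [523.6  -6.5  85.1] shift cm [0.01 0.06 5.38] y-angle -42.85 tilt 0.06 turn -0.05 w 20.0 gf 58.8 F [ 0.6  0.3 -0. ] q7 -0.42
```

View pics/c5.png

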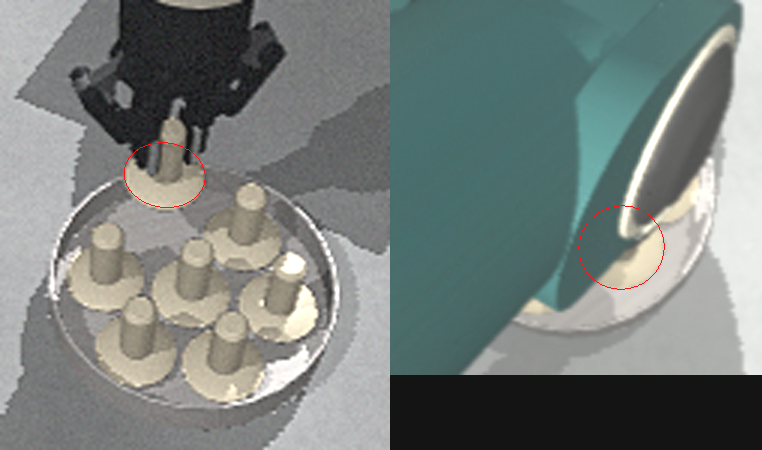

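The scene view (left) shows the peg's flange on the predicted circle at about (165,175). The arm hides it in the top view. Lowering.

```bash
python3 -m handwheel '[0,0.1,1.5,0,-1,0,0,1.5,0,-1,0,0,1.2,0,-1,0,0,0.6,0,-1,0,0,0,0,-1,0,0,0,0,-1]' >/dev/null; python3 go.py 524.1 -6.9 31.3
```

```text
t 16.5 pos [524.6  -6.6  37.4] shift cm [-0.06 -0.02  0.61] y-angle -42.8 tilt 0.01 turn -0.0 w 20.1 gf 58.8 F [ 0.1  0.5 -1.1] q7 -0.37
```

```bash
python3 -m handwheel '[0,0,0.2,0,-1,0,0,0.2,0,-1,0,0,0.2,0,-1,0,0,0,0,-1,0,0,0,0,-1]' >/dev/null; python3 go.py 524.1 -6.9 31.3
```

```text
t 17.0 pos [524.6  -6.5  31.3] shift cm [-0.06 -0.    0.  ] y-angle -42.79 tilt 0.01 turn 0.01 w 20.2 gf 58.8 F [-0.3  0.7 -0.1] q7 -0.36
```

```bash
python3 -m handwheel '[0,0,0.1,0,-1,0,0,0,0,-1]' >/dev/null; python3 go.py 524.1 -6.9 31.3
```

```text
t 17.2 pos [524.7  -6.5  31.1] shift cm [-0.07 -0.02 -0.02] y-angle -42.81 tilt 0.04 turn -0.01 w 20.6 gf 61.3 F [-6.6  0.4 21.9] q7 -0.36
```

Contact. Releasing and backing away.

```bash
python3 -m handwheel '[0,0,-0.1,0,-1,0,0,0,0,-0.1,0,0,0,0,-0.1,0,0,0,0,-0.1,0,0,-1,0,-0.1,0,0,-2,0,-0.1,0,0,-3,0,0,0,0,-3,0,0,0,0,-2,0,0,0,0,0,0,0]'>/dev/null; python3 -m handwheel '[-3,3,0,0,0,-3,3,0,0,0,-3,3,0,0,0,-3,3,0,0,0,-3,3,0,0,0,-3,3,0,0,0,-3,3,0,0,0,-3,3,0,0,0,0,0,0,0,0]'
python3 - <<'E'
from h import *
L=[]
for n,(x0,x1,y0,y1) in {"scene":(262,392,150,300),"top":(168,292,120,245)}.items():
    c=get_image(n);th=np.linspace(0,2*np.pi,200);im=c["image"]
    cr=cv2.resize(im[y0:y1,x0:x1],None,fx=3,fy=3,interpolation=2)
    for x,y,r,z in((603.1,79.3,27,14),(522.9,-7.3,27,14),(563,36,96,30)):
        p=proj(c,np.c_[x+r*np.cos(th),y+r*np.sin(th),0*th+z])
        cv2.polylines(cr,[((p-[x0,y0]+.5)*3).astype(np.int32)],True,(0,0,255),1)
    L.append(cv2.copyMakeBorder(cr,0,450-cr.shape[0],0,0,0))
cv2.imwrite("pics/c6.png",cv2.convertScaleAbs(np.hstack(L),alpha=1.2,beta=20))
E
```

```text
t: 19.1
tool_pos: [535.3, -351.7, 141.3]
tcp_rot: [2.881, 1.248, -0.004]
ft_force: [-0.6, 0.6, 1.0]
grip_width: 42.9
grip_force: 0.0
```

View pics/c6.png

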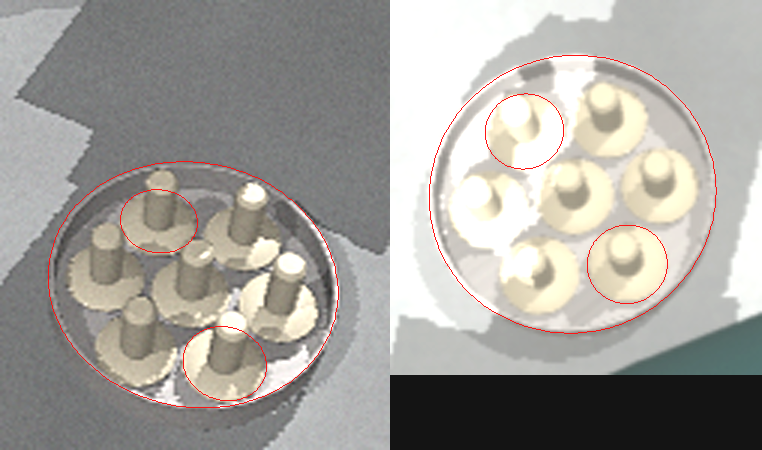

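Both views show all seven pegs upright. The new ones are on their circles, at (525,132) and (627,265) in the right crop, and the tin hasn't moved. Handing in.

```bash
python3 -c "from rig import job_done; print(job_done())"
```

```text
the job is handed in; nothing more can be done
None
```

Both matching pegs are standing upright in the tin's two empty places, the tin hasn't visibly moved, the broad-flanged peg was left alone, and the job was handed in after about 19 s of robot time.

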